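# Uncover the wax kettle and park its lid

## Robot

A 7-joint arm with a two-finger parallel gripper is mounted at the origin on the work surface; the furniture and walls round the work are solid. World frame = base frame: x ahead of the robot, y to its left, z up, the work surface at z = 0. Lengths are in m, angles in rad, forces in N, time in s.
With the tool pointing down it reaches from about 0.4 to 0.85 m from the base axis. Payload 10.4 kg.
Tool frame: the origin (TCP) lies midway between the tips of the shut fingers; the grasp point (between the pads) lies 19 mm behind it; z points along the fingers, x is the direction in which the jaws open and shut, and the axes are right-handed (so a half turn about z gives the same grasp; the last joint's range is limited). The gripper opens to 85 mm and grips with 20 to 120 N. Pads are 22 mm wide; open, the fingers measure 114 mm over their backs; the gripper's body (76 mm by 85 mm) begins 54 mm behind the grasp point. The pads swing forward as they close: fully open they stand 13 mm farther back than shut.
Start: joints at [-1.346, 0.332, -0.065, 1.46, 0.022, 1.35, -0.088], TCP at [0.153, 0.606, 0.231] pointing down, gripper open.
Joint ranges: [-2.6, 2.6], [-0.5, 2.12], [-1.47, 1.34], [0.16, 2.42], [-1.27, 4.41], [0.06, 2.06], [-2.6, 2.6]. Speed limits (rad/s): [2.22, 2.22, 2.79, 2.79, 3.14, 3.14, 3.14].

## Interface

Orientations are given as a unit quaternion [x, y, z, w].
In Python, from workcell import telemetry, eyes, order gives the robot as it stands.
- The arm moves only by the tool servo_tool, never from a script. Its argument "deltas" is a list of rows, each a list of 3 entries, a list of its own where there are three numbers: the shift along the tool's x, y, z in cm, then the turn about the tool's z in rad, then the finger opening in cm, from 0 to 8.54. A call has 1 to 12 rows; each row shifts and turns the pose as measured when the row begins, along the tool's axes as they then stand; what a row does not reach is not made up. A row lasts 1/12 s, in which the tool goes at most 41.7 mm and 7.16 degrees, less where a joint would pass 70% of its speed; a pose out of reach is approached as far as the arm can. A call is refused whole if a number of a shift passes 4.17 or a number of a turn 0.125, either way. A call with a gripper value outside its range is refused whole. The fingers move at their own pace and stop on an object; "force" is the grip in N (left out, the last holds). Time passes only in rows, so rows that do not move let the fingers close. It gives the time, the measured TCP pose, the force and the opening at its end, in the units of the state.
- telemetry.get_obs(): the state, without advancing time (a new reading comes with each control period).
- eyes.camera(name): name is "scene" or "side" or "wrist"; returns (picture, depth): 480x640x3 uint8, blue, green, red; 480x640 float32, m along the optical axis (not along the pixel's ray), 0 where there is no reading.
- eyes.calibration(name): a dict with "fx", "fy", "cx", "cy" (pixels), "distortion" ([k1, k2, p1, p2, k3] as OpenCV has them; the pictures are not rectified), "rvec" (rotation vector, rad) and "tvec" (3), from world to camera coordinates, as OpenCV has them. Camera axes: x right, y down, z forward; pixel columns grow to the right and rows downward; lengths in m; the calibration is good to about 2 mm. A picture is of the moment at which its call begins: read the wrist's pose just before it. calibration takes no time and is no camera call; for the wrist camera it gives the pose at the moment of the call.
- order.hand_in(): hands the job in, once; it reports no verdict.
The state is a dict: "clock": time; "joint_pos": joint angles; "joint_velocities": joint speeds; "tau": joint torques, N m; "position": TCP position; "ee_rot": TCP orientation; "ft_force": force on the tool from outside, world axes, zero at the start; "torque": the same for the moment, N m; "grip_width": opening from 0.0 (shut) to 1.0 (fully open).
Only numpy, scipy, OpenCV 4.12 (cv2) and the standard library are available. Lean on these libraries where they do the work, as an engineer would, in place of code of your own. Each camera call takes 0.05 s, during which the arm holds its last target. There are 200 camera calls.

## Task

The wax kettle has to be uncovered for refilling. Swing its wire carrying handle fully down on the side away from the spout, lift the lid off by its black knob and, knob outward, set it by hand on the sloping lid stand: flat on both rails with its lower edge resting in both toes before you let go. Leave the kettle where it stands, and do not disturb the tins and the bundle of wicks beside the work.

Things in the scene. Friction and masses are not known exactly. Their poses are not given: they have to be found in the camera images.
- kettle: Loose squat steel kettle, 0.95 kg, body a flat round drum about 202 mm across and 112 mm high with a spout. Origin under the middle of its bounding box on its underside; z up; the spout points along -y and its tip is 130 mm from the origin; the drum's centre is at (0, 31 mm).
- kettle_mouth (a point): Centre of the kettle's mouth, on the drum's axis at rim height (112 mm above the kettle's underside); axes as the kettle's.
- kettle_handle (a joint): Angle of the kettle's wire bail handle: 0 upright, -1.36 fully down on the side away from the spout (kettle +y), +1.36 fully down over the spout. It swings about the kettle's x axis through a point 4 mm above kettle_mouth, with a stiff joint that stays where it is left.
- bail_grip (a point): Middle of the black grip of the bail, 90 mm from the hinge axis. The grip is a bar about 95 mm long and 20 mm thick, parallel to the kettle's x axis; two wires slope outward from its ends to the ears, which are 88 mm either side of the kettle's centre. Standing up, the bail bars the way to the knob.
- lid: Loose shallow steel lid, 137 mm across, 41 mm high, 0.1 to 0.2 kg, lying on the kettle's mouth with no lip. Origin at the centre of its flat underside, z up through the knob. Domed, thin at the rim and 18 mm thick at the centre; the black knob is 27 mm across and stands from 18 to 40 mm above the underside.
- stand: Lid stand fixed to the bench: wooden foot 150 x 120 x 16 mm (origin under its centre) with two parallel 8 mm steel rails, 35 mm either side of its middle, rising along its +x at 35 degrees to the bench. At each rail's lower end an 8 mm toe stands up 20 mm square to the slope. A crossbar joins the rails' upper ends about 125 mm above the bench.
- stand_seat (a point): Where the centre of the seated lid's underside lies: on the plane of the rails' tops, midway between them, 90 mm above the bench. x points up the slope, y along the stand's y, z square out of the slope (35 degrees from vertical, toward stand -x), as the seated lid's z. The toes' faces are at x = -58 mm, y = +-35 mm, so that the lid's round edge beds in both.
- tin_a: Bystander: candle tin, 70 mm across, 98 mm high. Origin at the centre of its underside.
- tin_b: Bystander: candle tin, 70 mm across, 98 mm high. Origin at the centre of its underside.
- wick: Bystander: flat bundle of wooden wicks, 29 x 122 x 16 mm. Origin at the centre of its underside.
Mind the look-alikes: they are no part of the job. What is shaped like the lid but blue or green is not meant.

How it is judged:
By the outcome, as a careful person would: the job done as asked, in the order asked, and still so for the second after the job is handed in, with the robot touching nothing.
It also fails if it takes over 58 s, if anything falls off the work surface, if the arm or the gripper's body presses on something with over 40 N, if the wrist force passes 120 N, or if a joint passes its speed limit or range.

## Working session

There is one attempt and no reset: what is moved stays moved. The work goes in short steps, Python scripts to look and compute and a tool call to move; the robot and the scene stay as the last step left them, time stands still between calls to the robot, and variables do not carry over. Pictures are saved under pics/ and viewed, about 8 in all and at most 12, crops included, and the job is handed in when it is done.

Besides the shell and the picture viewer there is one more tool, called as name(argument=value, ...), one argument or row to a line, values as JSON. servo_tool: Moves the arm, as the interface text tells. Its arguments: {"type":"object","properties":{"deltas":{"type":"array"},"force":{"type":"number"}},"required":["deltas"]}

```bash
ls; mkdir -p pics
python3 - <<'E'
from workcell import telemetry, eyes
import cv2,numpy as np
print(telemetry.get_obs())
for n in ["scene","side","wrist"]:
    c=eyes.calibration(n); p,d=eyes.camera(n)
    cv2.imwrite(f"pics/{n}0.png",p); np.savez(f"pics/{n}0.npz",p=p,d=d,**{k:np.array(v) for k,v in c.items()})
    R=cv2.Rodrigues(np.array(c["rvec"]))[0]; print(n,c,-R.T@np.array(c["tvec"]).ravel())
E
```

```text
pics
{'clock': 0.0, 'joint_pos': array([-1.34565524,  0.3328969 , -0.06466941,  1.46096278,  0.02161475,
        1.34987762, -0.08852462]), 'joint_velocities': array([ 0.0012638 , -0.00021618, -0.00027273,  0.00142986, -0.00126051,
       -0.0015244 ,  0.00153809]), 'tau': array([ 4.91861974e-04, -6.25434852e+01,  4.95756743e-02, -3.91609776e+01,
        1.62681984e-02,  9.92848916e-03, -5.34416586e-06]), 'position': array([0.15319433, 0.60554489, 0.23048998]), 'ee_rot': array([ 7.89063353e-01,  6.14311403e-01, -5.42574547e-04,  4.80085791e-04]), 'ft_force': array([-0.03161069, -0.37889227,  0.0797621 ]), 'torque': array([-0.01875692, -0.01409879, -0.01335148]), 'grip_width': 1.0010121381421253}
scene {'fx': 608.314771671031, 'fy': 608.314771671031, 'cx': 316.7275572658554, 'cy': 247.971085162065, 'distortion': array([-0.19569597,  0.        ,  0.        ,  0.        ,  0.        ]), 'rvec': array([ 0.12806117,  2.89784801, -1.15458145]), 'tvec': array([0.54596473, 0.17412289, 1.48863811])} [0.60423446 0.84926729 1.2075121 ]
side {'fx': 588.692328490403, 'fy': 588.692328490403, 'cx': 317.61582761802083, 'cy': 235.4696516552809, 'distortion': array([-0.16075376,  0.        ,  0.        ,  0.        ,  0.        ]), 'rvec': array([ 0.73739654,  2.71363073, -0.96041172]), 'tvec': array([ 0.55078508, -0.04410008,  1.76219619])} [1.04593047 0.71032142 1.34614908]
wrist {'fx': 386.0991926362601, 'fy': 386.0991926362601, 'cx': 316.3043103236666, 'cy': 237.68865665764247, 'distortion': array([-0.02490212,  0.        ,  0.        ,  0.        ,  0.        ]), 'rvec': array([-2.3005985 , -1.79230037, -0.24162911]), 'tvec': array([-0.62435078, -0.03477413,  0.37934973])} [0.08710611 0.62292086 0.37324453]
```

View images.

View pics/scene0.png

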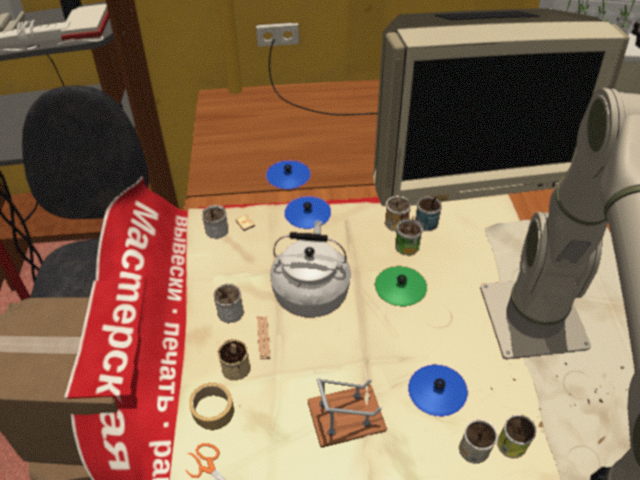

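View pics/side0.png

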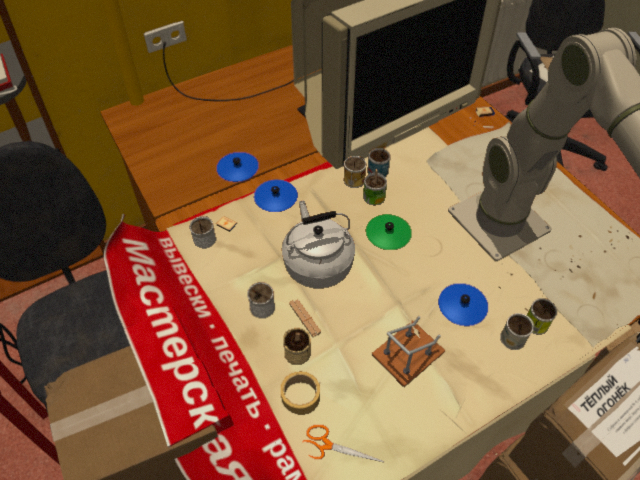

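Scene view: the steel kettle with its steel lid is at (311,275), with the black knob at (310,253). The bail grip is at (308,237) and the spout at (318,229), pointing away. The stand is at (346,412). The look-alikes are the blue lids at (288,172), (307,210) and (438,388), and the green one at (401,286). I choose the grey lid on the kettle. Next I measure and take a close crop.

```bash
cat > h.py <<'E'
import numpy as np,cv2
from workcell import telemetry,eyes
from scipy.spatial.transform import Rotation as Ro
def snap(n,tag):
    c=eyes.calibration(n);p,d=eyes.camera(n);cv2.imwrite(f"pics/{n}{tag}.png",p)
    np.savez(f"pics/{n}{tag}.npz",p=p,d=d,**{k:np.array(v) for k,v in c.items()});return load(n,tag)
def load(n,tag):
    f=np.load(f"pics/{n}{tag}.npz");return {k:f[k] for k in f.files}
def K(f): return np.array([[f["fx"],0,f["cx"]],[0,f["fy"],f["cy"]],[0,0,1.]])
def RT(f): return cv2.Rodrigues(f["rvec"].ravel())[0],f["tvec"].ravel()
def cloud(f):
    v,u=np.mgrid[:480,:640];q=np.stack([u,v],-1).reshape(-1,1,2).astype(float)
    r=cv2.undistortPoints(q,K(f),f["distortion"]).reshape(-1,2)
    z=f["d"].reshape(-1,1).astype(float);P=np.hstack([r*z,z]);R,t=RT(f)
    return ((P-t)@R).reshape(480,640,3)
def ray(f,uv):
    r=cv2.undistortPoints(np.array(uv,float).reshape(-1,1,2),K(f),f["distortion"]).reshape(-1,2)
    R,t=RT(f);return -R.T@t,np.hstack([r,np.ones((len(r),1))])@R
def onz(f,uv,z):
    C,D=ray(f,uv);return C+D*((z-C[2])/D[:,2:])
def proj(f,P):
    return cv2.projectPoints(np.array(P,float).reshape(-1,1,3),f["rvec"].ravel(),f["tvec"].ravel(),K(f),f["distortion"])[0].reshape(-1,2)
def tri(f1,u1,f2,u2):
    C1,D1=ray(f1,u1);C2,D2=ray(f2,u2);A=np.stack([D1[0],-D2[0]],1)
    s=np.linalg.lstsq(A,C2-C1,rcond=None)[0];a=C1+s[0]*D1[0];b=C2+s[1]*D2[0];return (a+b)/2,np.linalg.norm(a-b)
E
python3 - <<'E'
from h import *
np.set_printoptions(precision=4,suppress=True)
for n,pts in (("scene",[(311,275),(310,253),(308,237),(318,229),(346,412),(228,302),(233,358),(264,338)]),("side",[(318,231),(320,217),(304,207),(409,352)])):
    f=load(n,"0");X=cloud(f)
    for u,v in pts: print(n,(u,v),X[v,u])
    # heightmap-ish
    lo,hi=((255,215),(370,450)) if n=="scene" else ((270,190),(460,390))
    img=f["p"][lo[1]:hi[1],lo[0]:hi[0]]
    s=min(800/img.shape[1],600/img.shape[0]);cv2.imwrite(f"pics/{n}c.png",cv2.resize(img,None,fx=s,fy=s,interpolation=cv2.INTER_CUBIC))
f=load("scene","0");X=cloud(f)
# drum side points circle fit z 0.03..0.1
m=(X[...,2]>.02)&(X[...,2]<.2)&(f["d"]>0);k=np.median(X[275-5:275+5,305:315].reshape(-1,3),0)
print(k)
lab=cv2.connectedComponentsWithStats(m.astype(np.uint8))
for i in range(1,lab[0]):
    if lab[2][i][4]>60:
        P=X[lab[1]==i];print(lab[2][i],lab[3][i],P.min(0),P.max(0))
E
cd pics; python3 -c "
import cv2,numpy as np
a=cv2.imread('scenec.png');b=cv2.imread('sidec.png')
a=cv2.resize(a,None,fx=560/a.shape[0],fy=560/a.shape[0]);b=cv2.resize(b,(480,int(480*b.shape[0]/b.shape[1])))
h=max(a.shape[0],b.shape[0]);o=np.zeros((h,a.shape[1]+b.shape[1],3),np.uint8);o[:a.shape[0],:a.shape[1]]=a;o[:b.shape[0],a.shape[1]:]=b;cv2.imwrite('crop1.png',o);print(o.shape)"
```

```text
scene (311, 275) [ 0.5527 -0.0861  0.1257]
scene (310, 253) [ 0.5507 -0.1369  0.1471]
scene (308, 237) [ 0.5546 -0.1307  0.2082]
scene (318, 229) [ 0.5206 -0.2737  0.0895]
scene (346, 412) [0.5091 0.2621 0.0965]
scene (228, 302) [ 0.7547 -0.0684  0.0687]
scene (233, 358) [0.7419 0.0916 0.0676]
scene (264, 338) [0.6742 0.0071 0.0167]
side (318, 231) [ 0.5553 -0.138   0.1506]
side (320, 217) [ 0.5541 -0.1295  0.2149]
side (304, 207) [ 0.5216 -0.2751  0.0935]
side (409, 352) [0.5462 0.2637 0.125 ]
[ 0.556  -0.0905  0.1238]
[    0    26   386   386 47552] [123.6635 206.1058] [ 0.1963 -1.2015  0.02  ] [1.6849 0.1809 0.2   ]
[621  57  19  12 173] [630.711   62.4624] [-0.9055 -1.1964  0.0202] [-0.6461 -0.9359  0.1993]
[  373   120   205   132 11899] [462.9666 177.865 ] [-0.2716 -0.6097  0.02  ] [ 0.3363 -0.2323  0.2   ]
[282 164  10  12  64] [286.9844 168.5312] [ 0.5755 -0.6242  0.0201] [ 0.6039 -0.5855  0.047 ]
[  0 170   9  22  83] [  3.8434 181.8313] [ 1.4812 -0.6423  0.021 ] [ 1.4991 -0.6091  0.0886]
[301 202  11   9  61] [306.8033 205.6557] [ 0.528  -0.4485  0.0215] [ 0.5559 -0.4082  0
[... 427 characters left out ...]
784] [ 0.3079 -0.1613  0.0201] [ 0.3328 -0.1072  0.0467]
[213 283  31  36 862] [228.1566 300.2193] [ 0.7226 -0.1266  0.0201] [ 0.7913 -0.0525  0.1003]
[217 339  33  39 990] [233.3263 357.6667] [0.7092 0.0417 0.0202] [0.7774 0.1154 0.0975]
[432 376  16  14 125] [439.48  383.096] [0.2677 0.1522 0.0204] [0.3026 0.1941 0.0443]
[316 378  66  57 797] [343.6863 400.6474] [0.4312 0.1435 0.02  ] [0.5644 0.2711 0.1315]
[189 382  45  45 961] [210.8398 403.4256] [0.7461 0.1374 0.0201] [0.8408 0.2346 0.0545]
[ 499  415   38   41 1126] [517.087  433.9947] [0.118  0.2943 0.0202] [0.1892 0.3661 0.0846]
[ 460  419   38   42 1158] [478.38   439.1494] [0.2046 0.2952 0.0201] [0.2746 0.3656 0.0911]
(560, 754, 3)
```

View pics/crop1.png

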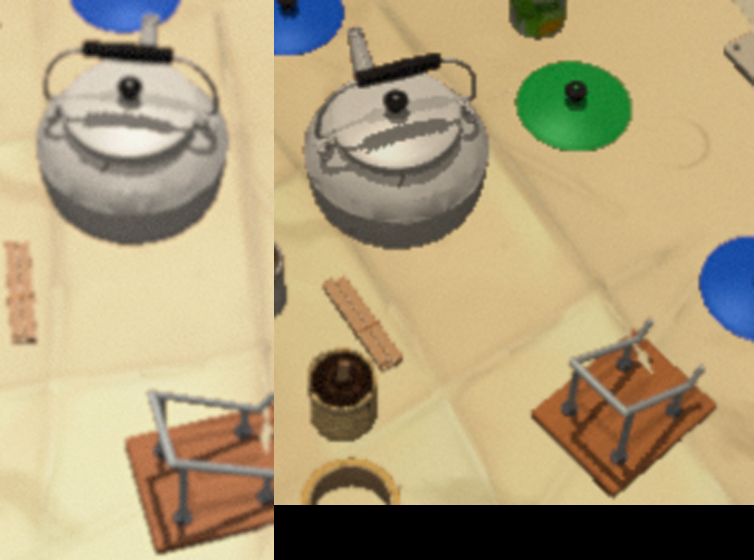

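The crop confirms it: a grey lid on the kettle, the bail near upright over the knob, the spout toward -y. The stand's crossbar (high end) is toward +x world and its toes toward the robot. Now the precise poses.

Run:
```python
from h import *
from scipy.optimize import least_squares
np.set_printoptions(precision=4,suppress=True)
S={n:load(n,"0") for n in("scene","side")}
stk=[]
for n,f in S.items():
    X=cloud(f);p=f["p"];hsv=cv2.cvtColor(p,cv2.COLOR_BGR2HSV)
    gr=(hsv[...,2]<60)
    near=(abs(X[...,0]-.55)<.06)&(abs(X[...,1]+.13)<.08)
    for nm,z0,z1 in(("knob",.125,.165),("grip",.18,.235)):
        m=near&gr&(X[...,2]>z0)&(X[...,2]<z1);v,u=np.nonzero(m);P=X[m]
        print(n,nm,m.sum(),"cen px",u.mean(),v.mean(),"med",np.median(P,0),"rng",P.min(0),P.max(0))
        if nm=="grip":
            w=np.linalg.svd(P-P.mean(0))[2][0];print(" axis",w,np.degrees(np.arctan2(w[1],w[0])))
        S[n][nm]=(u.mean(),v.mean())
    # drum side
    m=(abs(X[...,0]-.555)<.13)&(abs(X[...,1]+.115)<.13)&(X[...,2]>.04)&(X[...,2]<.085)&(X[...,1]>-.2)
    P=X[m];r=least_squares(lambda q:np.hypot(P[:,0]-q[0],P[:,1]-q[1])-q[2],[.55,-.12,.1],loss="soft_l1",f_scale=.003)
    print(n,"drum",r.x,m.sum(),np.std(r.fun))
    # white steel lid rim pts at z .112..: skip. foot
    m=(abs(X[...,0]-.5)<.13)&(abs(X[...,1]-.22)<.13)&(abs(X[...,2]-.016)<.006)&(hsv[...,1]>130)&(hsv[...,2]<190)
    m=cv2.morphologyEx(m.astype(np.uint8),cv2.MORPH_OPEN,np.ones((2,2)))>0
    P=X[m];print(n,"foot",m.sum(),cv2.minAreaRect(P[:,:2].astype(np.float32)*1000),P[:,2].mean())
    m=(abs(X[...,0]-.5)<.13)&(abs(X[...,1]-.22)<.13)&(X[...,2]>.06)&(X[...,2]<.14)
    P=X[m];stk.append(P);print(n,"rail",m.sum(),P.min(0),P.max(0))
    sp=(X[...,2]>.07)&(X[...,2]<.11)&(abs(X[...,0]-.52)<.03)&(X[...,1]<-.25)&(X[...,1]>-.31);print("spout",X[sp].mean(0),X[sp].min(0))
print("tri knob",tri(S["scene"],S["scene"]["knob"],S["side"],S["side"]["knob"]))
print("tri grip",tri(S["scene"],S["scene"]["grip"],S["side"],S["side"]["grip"]))
np.savez("stk.npz",a=stk[0],b=stk[1])
```

```text
scene knob 42 cen px 309.1190476190476 252.64285714285714 med [ 0.5533 -0.1368  0.1494] rng [ 0.5432 -0.1466  0.1315] [ 0.5604 -0.1298  0.1582]
scene grip 191 cen px 308.35602094240835 236.64921465968587 med [ 0.5542 -0.1289  0.211 ] rng [ 0.5136 -0.1463  0.2   ] [ 0.5957 -0.1172  0.2209]
 axis [-0.9773  0.2116 -0.0125] 167.7850804171276
scene drum [ 0.5524 -0.1429  0.0957] 1344 0.0042831955418838235
scene foot 2278 ((510.6932373046875, 507.15264892578125), (690.9483032226562, 160.49977111816406), 87.7851791381836) 0.020637396595467487
scene rail 598 [0.4336 0.1762 0.0602] [0.5644 0.2711 0.1315]
spout [ 0.5225 -0.2818  0.0908] [ 0.5109 -0.3057  0.0792]
side knob 57 cen px 317.8421052631579 230.08771929824562 med [ 0.5545 -0.1415  0.1511] rng [ 0.5404 -0.1552  0.1317] [ 0.5643 -0.1315  0.1561]
side grip 192 cen px 318.453125 217.484375 med [ 0.5579 -0.1316  0.2136] rng [ 0.5122 -0.1499  0.1995] [ 0.5992 -0.1164  0.2218]
 axis [ 0.9758 -0.2185  0.0044] -12.618240264934357
side drum [ 0.5528 -0.1433  0.0957] 1015 0.004200962299839887
side foot 1737 ((764.70556640625, 410.596923828125), (805.04248046875, 166.1187744140625), 35.164669036865234) 0.022352885343982193
side rail 391 [0.4317 0.1715 0.06  ] [0.5629 0.2688 0.133 ]
spout [ 0.5246 -0.2747  0.0868] [ 0.5092 -0.3032  0.0703]
tri knob (array([ 0.5518, -0.145 ,  0.1421]), np.float64(0.0034652449906963563))
tri grip (array([ 0.5531, -0.1392,  0.2015]), np.float64(0.0014017890556645596))
```

Run:
```python
from h import *
from scipy.optimize import least_squares
np.set_printoptions(precision=4,suppress=True)
S={n:load(n,"0") for n in("scene","side")}
for n,f in S.items():
    X=cloud(f);hsv=cv2.cvtColor(f["p"],cv2.COLOR_BGR2HSV)
    reg=(abs(X[...,0]-.5)<.13)&(abs(X[...,1]-.22)<.13)
    m=reg&(abs(X[...,2]-.016)<.008)&(hsv[...,1]>130)&(hsv[...,2]<200)
    l=cv2.connectedComponentsWithStats(m.astype(np.uint8));i=1+np.argmax(l[2][1:,4]);P=X[l[1]==i]
    print(n,"foot",len(P),cv2.minAreaRect(P[:,:2].astype(np.float32)*1000),np.median(P[:,2]))
a=np.load("stk.npz")
for k in"ab":
    P=a[k]
    # model: pts lie on plane of rails tops: z*cos - s*sin... fit yaw, x0,y0 : rails at +-35 lateral, slope 35deg, top plane through (seat at 0.09)
    def loc(q):
        c,s=np.cos(q[2]),np.sin(q[2]);d=P[:,:2]-q[:2];return d[:,0]*c+d[:,1]*s,-d[:,0]*s+d[:,1]*c
    def res(q):
        x,y=loc(q);t=np.radians(35)
        h=(P[:,2]-.09)*np.cos(t)-x*np.sin(t)   # out of plane
        al=(P[:,2]-.09)*np.sin(t)+x*np.cos(t)
        h=h+.004
        rail=np.hypot(abs(y)-.035,h)-.004
        # legs/toes/crossbar get soft loss
        return rail
    best=None
    for yaw in np.radians([0,10,20,-10,30]):
        r=least_squares(res,[.5,.21,yaw],loss="soft_l1",f_scale=.002)
        if best is None or r.cost<best.cost: best=r
    q=best.x;x,y=loc(q);t=np.radians(35);h=(P[:,2]-.09)*np.cos(t)-x*np.sin(t);al=(P[:,2]-.09)*np.sin(t)+x*np.cos(t)
    on=abs(best.fun)<.004
    print(k,q,np.degrees(q[2]),"inlier",on.mean(),"al range",al[on].min(),al[on].max(),"toe al",np.median(al[(h>.006)&(al<-.03)]),((h>.006)&(al<-.03)).sum(),"bar",np.median(al[(abs(y)<.025)&(h>-.015)]))
    print(np.median(h[on&(al>-.05)&(al<.04)]), [np.median(y[on&(s*y>0)]) for s in(1,-1)])
```

```text
scene foot 1664 ((502.5705261230469, 224.30184936523438), (145.36468505859375, 119.99143981933594), 9.326850891113281) 0.015598830980605365
side foot 1404 ((503.13037109375, 222.19703674316406), (151.47389221191406, 120.96105194091797), 10.05057144165039) 0.016997875111236536
a [0.5008 0.223  0.1736] 9.947765156952176 inlier 0.6354515050167224 al range -0.05585541533726868 0.06925879073252958 toe al -0.05829718405708992 57 bar 0.06532002436944748
-0.0022764527436799856 [np.float64(0.03581630961816887), np.float64(-0.03418313400561175)]
b [0.4989 0.2213 0.1605] 9.197014578219061 inlier 0.5191815856777494 al range -0.05564560835459677 0.07499714602472748 toe al -0.05523330666199973 48 bar 0.06727672524095299
-0.0016121720939068838 [np.float64(0.036125930341200325), np.float64(-0.03379091961771777)]
```

```bash
cat >> h.py <<'E'
import json
C=np.array([.5526,-.144]);KY=np.array([.215,.977]);KX=np.array([.977,-.215])
def ket(x,y,z): return np.r_[C+KX*x+KY*y,z]
def plan(wps,start=None):
    """wps: (xyz, azimuth of tool x in deg, opening cm, step m). Prints grouped rows."""
    o=telemetry.get_obs();p=o["position"];R=Ro.from_quat(o["ee_rot"]).as_matrix()
    az=np.arctan2(R[1,0],R[0,0]);print("at",p.round(4),"az",np.degrees(az).round(2),"tilt",R[:,2].round(4),"t",o["clock"],"F",o["ft_force"].round(2))
    for g,a,w,st in wps:
        g=np.array(g,float);a=np.radians(a);da=(az-a+np.pi)%(2*np.pi)-np.pi  # tool z is down: +turn lowers az
        n=max(1,int(np.ceil(np.linalg.norm(g-p)/st)),int(np.ceil(abs(da)/.12)))
        rows=[]
        for i in range(n):
            aa=az-da*i/n;d=(g-p)/n;c,s=np.cos(aa),np.sin(aa)
            rows.append([[round(100*(d[0]*c+d[1]*s),2),round(100*(d[0]*s-d[1]*c),2),round(-100*d[2],2)],round(da/n,3),w])
        print(n,json.dumps(rows if da**2>1e-5 else rows[:1]).replace(" ",""));p,az=g,a
E
python3 - <<'E'
from h import *
plan([((.45,.42,.33),77.6,0,.04),(ket(0,-40,.30)if 0 else ket(0,-.035,.29),77.6,0,.04),(ket(0,-.035,.195),77.6,0,.03)])
E
```

```text
at [0.1532 0.6056 0.2307] az 75.8 tilt [-2.e-04 -1.e-03 -1.e+00] t 0.15 F [-0.29  0.06 -0.5 ]
10 [[[-1.07,3.33,-0.99],-0.003,0],[[-1.08,3.33,-0.99],-0.003,0],[[-1.09,3.33,-0.99],-0.003,0],[[-1.1,3.32,-0.99],-0.003,0],[[-1.11,3.32,-0.99],-0.003,0],[[-1.12,3.32,-0.99],-0.003,0],[[-1.13,3.31,-0.99],-0.003,0],[[-1.14,3.31,-0.99],-0.003,0],[[-1.16,3.3,-0.99],-0.003,0],[[-1.17,3.3,-0.99],-0.003,0]]
16 [[[-3.52,1.38,0.25],0.0,0]]
4 [[[0.0,0.0,2.37],0.0,0]]
```

servo_tool(
  deltas=[
    [[-1.1,3.3,-1.0],0,0],
    [[-1.1,3.3,-1.0],0,0],
    [[-1.1,3.3,-1.0],0,0],
    [[-1.1,3.3,-1.0],0,0],
    [[-1.1,3.3,-1.0],0,0],
    [[-1.1,3.3,-1.0],0,0],
    [[-1.1,3.3,-1.0],0,0],
    [[-1.1,3.3,-1.0],0,0],
    [[-1.1,3.3,-1.0],0,0],
    [[-1.1,3.3,-1.0],0,0],
  ],
)

```text
clock: 0.98
position: [0.4485, 0.4154, 0.3282]
ee_rot: [0.783, 0.622, -0.006, 0.001]
ft_force: [-0.2, 0.6, 1.0]
grip_width: -0.002
```

servo_tool(
  deltas=[
    [[-3.5,1.4,0.2],0,0],
    [[-3.5,1.4,0.2],0,0],
    [[-3.5,1.4,0.2],0,0],
    [[-3.5,1.4,0.2],0,0],
    [[-3.5,1.4,0.2],0,0],
    [[-3.5,1.4,0.2],0,0],
    [[-3.5,1.4,0.2],0,0],
    [[-3.5,1.4,0.2],0,0],
    [[-3.5,1.4,0.2],0,0],
    [[-3.5,1.4,0.2],0,0],
    [[-3.5,1.4,0.2],0,0],
    [[-3.5,1.4,0.2],0,0],
  ],
)

```text
clock: 1.98
position: [0.5195, -0.0527, 0.3049]
ee_rot: [0.784, 0.621, -0.006, 0.0]
ft_force: [0.2, 0.5, 0.5]
grip_width: -0.001
```

Run:
```python
from h import *
plan([(ket(0,-.037,.29),77.6,0,.035),(ket(0,-.037,.193),77.6,0,.03),(ket(0,.052,.170),77.6,0,.01)])
snap("wrist","1")
```

```text
at [ 0.5195 -0.0527  0.3049] az 76.81 tilt [-0.0089 -0.0081 -0.9999] t 1.9833 F [0.15 0.46 0.54]
4 [[[-2.96,1.34,0.37],-0.003,0],[[-2.96,1.33,0.37],-0.003,0],[[-2.97,1.32,0.37],-0.003,0],[[-2.97,1.31,0.37],-0.003,0]]
4 [[[0.0,0.0,2.42],0.0,0]]
10 [[[0.89,0.0,0.23],0.0,0]]
```

View pics/wrist1.png

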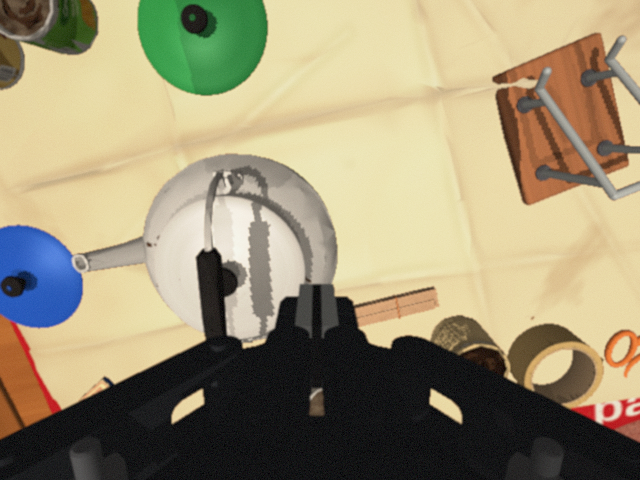

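Wrist view (picture 4): knob at (230,280), the bail standing beside it at (210,290), spout to the left at (85,262). I'll go behind the bail on the spout side.

servo_tool(
  deltas=[
    [[-3.0,1.3,0.4],0,0],
    [[-3.0,1.3,0.4],0,0],
    [[-3.0,1.3,0.4],0,0],
    [[-3.0,1.3,0.4],0,0],
    [[0,0,0],0,0],
  ],
)

```text
clock: 2.45
position: [0.54, -0.1977, 0.2891]
ee_rot: [0.788, 0.616, -0.007, 0.002]
ft_force: [-0.5, -0.3, 0.8]
grip_width: 0.002
```

Run:
```python
from h import *
plan([(ket(0,-.037,.29),77.6,0,.035),(ket(0,-.037,.193),77.6,0,.03),(ket(0,.052,.170),77.6,0,.01)])
```

```text
at [ 0.54   -0.1977  0.2891] az 76.09 tilt [-0.0089 -0.0119 -0.9999] t 2.45 F [-0.45 -0.33  0.84]
1 [[[1.81,0.03,-0.09],-0.026,0]]
4 [[[0.0,0.0,2.42],0.0,0]]
10 [[[0.89,0.0,0.23],0.0,0]]
```

servo_tool(
  deltas=[
    [[0.5,0,2.4],-0.026,0],
    [[0.3,0,2.4],0,0],
    [[0,0,2.4],0,0],
    [[0,0,2.3],0,0],
    [[0.9,0,0],0,0],
    [[0.9,0,0.0],0,0],
  ],
)

```text
clock: 2.95
position: [0.5439, -0.1782, 0.1901]
ee_rot: [0.782, 0.623, -0.008, 0.003]
ft_force: [0.1, -0.3, 1.2]
grip_width: -0.003
```

servo_tool(
  deltas=[
    [[0.7,0,0.1],0,0],
    [[0.7,0,0.1],0,0],
    [[0.7,0,0.1],0,0],
    [[0.7,0,0.2],0,0],
    [[0.7,0,0.2],0,0],
  ],
)

```text
clock: 3.37
position: [0.5545, -0.1392, 0.187]
ee_rot: [0.782, 0.624, -0.007, 0.004]
ft_force: [-2.1, -2.0, -0.3]
grip_width: 0.003
```

```bash
cat >> h.py <<'E'
def kp():
    for n in("scene","side"):
        f=snap(n,"k");X=cloud(f);g=cv2.cvtColor(f["p"],cv2.COLOR_BGR2HSV)[...,2]<60
        near=(abs(X[...,0]-.56)<.06)&(X[...,1]>-.2)&(X[...,1]<-.0)
        m=(abs(X[...,0]-.555)<.13)&(abs(X[...,1]+.115)<.13)&(X[...,2]>.04)&(X[...,2]<.085)&(X[...,1]>-.2);P=X[m]
        from scipy.optimize import least_squares
        r=least_squares(lambda q:np.hypot(P[:,0]-q[0],P[:,1]-q[1])-.0957,[.55,-.14],loss="soft_l1",f_scale=.003)
        m=near&g&(X[...,2]>.105)&(X[...,2]<.165);v,u=np.nonzero(m)
        print(n,"drum",r.x.round(4),"n",m.sum(),X[m].mean(0).round(4))
E
python3 -c "
from h import *
kp()
plan([(ket(0,.052,.170),77.6,0,.007)])"
```

```text
scene drum [ 0.5527 -0.1431] n 63 [ 0.5517 -0.1395  0.1494]
side drum [ 0.5529 -0.1434] n 40 [ 0.5554 -0.1385  0.149 ]
at [ 0.5548 -0.1379  0.1865] az 77.32 tilt [-0.0052 -0.0142 -0.9999] t 3.4667 F [-0.08  0.3  -1.  ]
7 [[[0.65,-0.01,0.24],-0.001,0],[[0.65,-0.01,0.24],-0.001,0],[[0.65,-0.01,0.24],-0.001,0],[[0.65,-0.01,0.24],-0.001,0],[[0.65,-0.01,0.24],-0.001,0],[[0.65,-0.01,0.24],-0.001,0],[[0.65,-0.01,0.24],-0.001,0]]
```

servo_tool(
  deltas=[
    [[0.7,0,0.1],0,0],
    [[0.7,0,0.1],0,0],
    [[0.7,0,0.2],0,0],
    [[0.7,0,0.2],0,0],
    [[0.7,0,0.2],0,0],
    [[0.7,0,0.3],0,0],
    [[0.6,0,0.3],0,0],
    [[0,0,0],0,0],
  ],
)

```text
clock: 4.13
position: [0.5662, -0.0883, 0.1701]
ee_rot: [0.782, 0.624, -0.007, 0.005]
ft_force: [-0.4, -1.9, -1.6]
grip_width: -0.0
```

```bash
python3 -c "
from h import *
kp()
f=load('side','k');a=f['p'][170:290,240:420];g=load('scene','k');b=g['p'][200:320,240:420]
cv2.imwrite('pics/c2.png',np.hstack([cv2.resize(a,None,fx=2.2,fy=2.2),cv2.resize(b,None,fx=2.2,fy=2.2)]))
plan([(ket(0,.052,.200),77.6,0,.03),(ket(0,.08,.200),77.6,0,.03),(ket(0,.08,.145),77.6,0,.01)])"
```

```text
scene drum [ 0.5526 -0.1428] n 26 [ 0.5496 -0.1311  0.1491]
side drum [ 0.5531 -0.1431] n 39 [ 0.5571 -0.1373  0.1492]
at [ 0.5661 -0.0892  0.1708] az 77.13 tilt [-0.0045 -0.0159 -0.9999] t 4.2333 F [ 0.04 -0.71 -0.08]
1 [[[-0.44,-0.14,-2.92],-0.008,0]]
1 [[[2.8,0.0,-0.0],0.0,0]]
6 [[[0.0,0.0,0.92],0.0,0]]
```

View pics/c2.png

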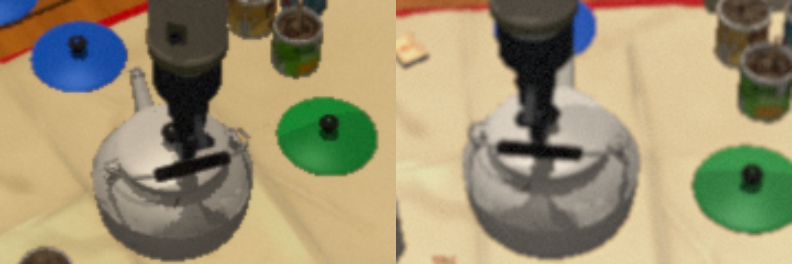

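The bail is now about 55° over to the far side (bar at crop (195,165)) and the kettle hasn't moved. Next I press it down from above.

servo_tool(
  deltas=[
    [[0,-0.1,-3],0,0],
    [[1.5,0,0],0,0],
    [[1.4,0,0],0,0],
    [[0,0,1.5],0,0],
    [[0,0,1.0],0,0],
    [[0,0,0.8],0,0],
    [[0,0,0.8],0,0],
    [[0,0,0.6],0,0],
    [[0,0,0.4],0,0],
  ],
)

```text
clock: 4.98
position: [0.5755, -0.0517, 0.1509]
ee_rot: [0.781, 0.625, 0.0, 0.003]
ft_force: [0.4, 5.1, 3.4]
grip_width: 0.002
```

servo_tool(
  deltas=[
    [[-0.4,0,0.2],0,0],
    [[-0.3,0,0.3],0,0],
    [[0,0,0.3],0,0],
    [[0,0,0.2],0,0],
  ],
)

```text
clock: 5.32
position: [0.5756, -0.0513, 0.1397]
ee_rot: [0.779, 0.627, 0.003, 0.0]
ft_force: [0.2, 3.4, 1.5]
grip_width: 0.005
```

servo_tool(
  deltas=[
    [[0,0,0.3],0,0],
    [[0,0,0.3],0,0],
  ],
)

```text
clock: 5.48
position: [0.5765, -0.05, 0.1348]
ee_rot: [0.779, 0.628, 0.005, -0.0]
ft_force: [-12.9, 5.6, 39.5]
grip_width: 0.004
```

servo_tool(
  deltas=[
    [[0,0,-1.5],0,0],
    [[0,0,-3],0,0],
    [[-4,0,-3],0,0],
    [[-4,0,-3],0,0],
    [[-4,0,-1],0,0],
    [[-4,0,0],0,0],
  ],
)

```text
clock: 5.98
position: [0.544, -0.1956, 0.2433]
ee_rot: [0.774, 0.633, 0.002, -0.001]
ft_force: [1.4, -0.2, -0.2]
grip_width: 0.003
```

```bash
python3 -c "
from h import *
kp()
f=load('side','k');a=f['p'][170:290,240:420];g=load('scene','k');b=g['p'][200:320,240:420]
w=snap('wrist','k')['p']
cv2.imwrite('pics/c3.png',np.vstack([np.hstack([cv2.resize(a,None,fx=2.2,fy=2.2),cv2.resize(b,None,fx=2.2,fy=2.2)]),cv2.resize(w[:,:],(792,594))[150:450]]))
for n in('scene','side'):
    f=load(n,'k');X=cloud(f);g=cv2.cvtColor(f['p'],cv2.COLOR_BGR2HSV)[...,2]<60
    m=g&(abs(X[...,0]-.57)<.07)&(abs(X[...,1]+.06)<.04)&(X[...,2]>.1)&(X[...,2]<.2);print(n,m.sum(),X[m].mean(0),X[m].min(0),X[m].max(0))
print(telemetry.get_obs()['position'],telemetry.get_obs()['ft_force'])
"
```

```text
scene drum [ 0.5515 -0.1508] n 307 [ 0.5654 -0.0778  0.1429]
side drum [ 0.5519 -0.1512] n 317 [ 0.5669 -0.0817  0.1438]
scene 248 [ 0.56877932 -0.06137492  0.14138154] [ 0.52674724 -0.07804056  0.13145348] [ 0.61163796 -0.04822438  0.14871092]
side 252 [ 0.57036985 -0.06436679  0.14197727] [ 0.52328475 -0.0930703   0.10670622] [ 0.61419395 -0.0499153   0.15229025]
[ 0.54216112 -0.19843764  0.24132018] [ 0.18387297  0.55144409 -0.57020208]
```

View pics/c3.png

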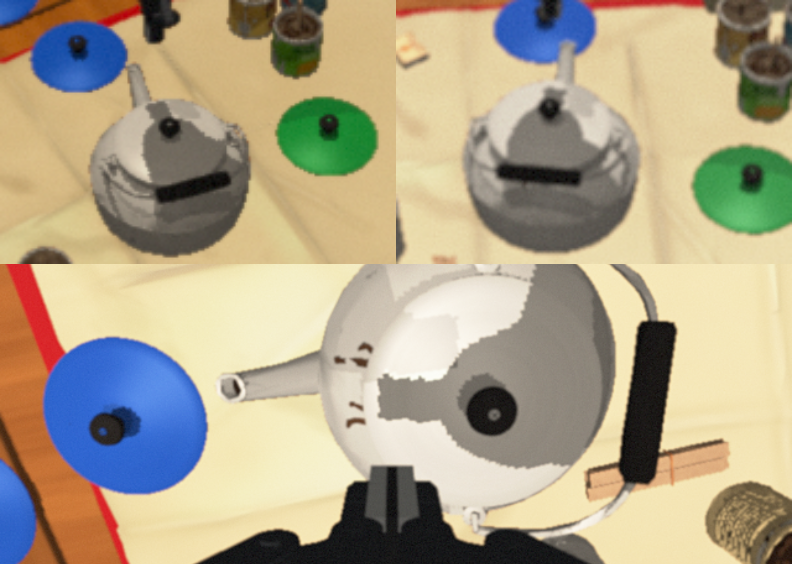

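```bash
python3 -c "
from h import *
w=load('wrist','k')
def px(u,v): return [(u*.808,(v-264+150)*.808)]
print('bar',onz(w,px(649,402),.14),'ends',onz(w,px(657,322),.14),onz(w,px(638,482),.14))
print('knob',onz(w,px(492,411),.152))
hsv=cv2.cvtColor(w['p'],cv2.COLOR_BGR2HSV);m=((hsv[...,2]<60)).astype(np.uint8)
l=cv2.connectedComponentsWithStats(m)
for i in range(1,l[0]):
    if 300<l[2][i][4]<8000: print(l[2][i],l[3][i],onz(w,[l[3][i]],.14),onz(w,[l[3][i]],.152))
plan([((.569,-.066,.22),77.6,3.6,.035),((.569,-.066,.125),77.6,3.6,.02)])
"
```

```text
bar [[ 0.56630125 -0.06699283  0.14      ]] ends [[ 0.52459902 -0.05995035  0.14      ]] [[ 0.61169825 -0.07617187  0.14      ]]
knob [[ 0.5497079  -0.15189782  0.152     ]]
[ 500  167   46  131 3773] [522.29896634 232.09329446] [[ 0.56558724 -0.06833578  0.14      ]] [[ 0.56112458 -0.07419252  0.152     ]]
[ 377  221   40   38 1142] [396.73730298 239.38879159] [[ 0.55307318 -0.150498    0.14      ]] [[ 0.54922358 -0.15232962  0.152     ]]
[ 73 242  28  25 490] [ 87.27755102 253.84897959] [[ 0.51953484 -0.35502352  0.14      ]] [[ 0.51732828 -0.34683542  0.152     ]]
[619 339  21  47 562] [630.8772242  364.89857651] [[0.68525411 0.00514425 0.14      ]] [[ 0.67492897 -0.00431228  0.152     ]]
at [ 0.5422 -0.1984  0.2413] az 78.07 tilt [-0.0017  0.0034 -1.    ] t 6.1333 F [ 0.18  0.55 -0.57]
4 [[[3.38,-0.03,0.53],0.002,3.6],[[3.38,-0.03,0.53],0.002,3.6],[[3.38,-0.04,0.53],0.002,3.6],[[3.38,-0.05,0.53],0.002,3.6]]
5 [[[0.0,0.0,1.9],0.0,3.6]]
```

The bail is nearly down, but I pressed outside the bar, and the kettle slid about 8 mm toward -y. I'll grasp the bar, seat it down, and draw the kettle back gently.

servo_tool(
  deltas=[
    [[3.4,0,0.5],0,3.6],
    [[3.4,0,0.5],0,3.6],
    [[3.4,0,0.5],0,3.6],
    [[2.8,0,0.4],0,3.6],
    [[0,0,0],0,3.6],
  ],
  force=20,
)

```text
clock: 6.55
position: [0.5683, -0.0689, 0.2187]
ee_rot: [0.779, 0.627, -0.002, -0.002]
ft_force: [0.4, 1.6, -1.1]
grip_width: 0.42
```

```bash
python3 -c "
from h import *
plan([((.568,-.0665,.22),78,3.6,.035),((.568,-.0665,.127),78,3.6,.02)])
"
```

```text
at [ 0.5683 -0.0689  0.2187] az 77.61 tilt [-5.5e-03  8.0e-04 -1.0e+00] t 6.55 F [ 0.42  1.61 -1.1 ]
1 [[[0.23,-0.09,-0.13],-0.007,3.6]]
5 [[[0.0,0.0,1.86],0.0,3.6]]
```

servo_tool(
  deltas=[
    [[0.2,0,2.0],0,3.6],
    [[0,0,2.0],0,3.6],
    [[0,0,2.0],0,3.6],
    [[0,0,1.5],0,3.6],
    [[0,0,1.3],0,3.6],
    [[0,0,0.2],0,3.6],
  ],
)

```text
clock: 7.05
position: [0.5676, -0.0597, 0.1216]
ee_rot: [0.776, 0.631, -0.004, -0.003]
ft_force: [0.3, 0.5, 0.3]
grip_width: 0.419
```

servo_tool(
  deltas=[
    [[-0.6,0,-0.1],0,3.6],
    [[0,0,-0.1],0,3.6],
    [[0,0,0],0,1.5],
    [[0,0,0],0,1.0],
    [[0,0,0],0,1.0],
    [[0,0,0],0,1.0],
  ],
)

```text
clock: 7.55
position: [0.5656, -0.0662, 0.1245]
ee_rot: [0.775, 0.631, -0.005, -0.003]
ft_force: [0.1, -0.1, -3.2]
grip_width: 0.221
```

servo_tool(
  deltas=[
    [[0.3,0,0.1],0,1.0],
    [[0.3,0,0.1],0,1.0],
    [[0.3,0,0.1],0,1.0],
    [[0.2,0,0],0,1.0],
    [[0,0,0],0,1.0],
  ],
)

```text
clock: 7.97
position: [0.5676, -0.0615, 0.1237]
ee_rot: [0.777, 0.629, -0.006, -0.0]
ft_force: [1.1, 1.4, -3.5]
grip_width: 0.222
```

```bash
python3 -c "
from h import *
kp()
print(telemetry.get_obs()['position'],telemetry.get_obs()['ft_force'])
"
```

```text
scene drum [ 0.5536 -0.146 ] n 187 [ 0.5674 -0.0536  0.1416]
side drum [ 0.5539 -0.1467] n 162 [ 0.5833 -0.0638  0.1427]
[ 0.56763826 -0.06132174  0.12356026] [-1.15008364 -2.58964799 -0.170602  ]
```

servo_tool(
  deltas=[
    [[0.25,0,0.1],0,1.0],
    [[0.25,0,0.1],0,1.0],
    [[0.1,0,0.2],0,1.0],
    [[0,0,0],0,1.0],
    [[0,0,0],0,3.4],
    [[0,0,0],0,3.4],
    [[0,0,0],0,3.4],
  ],
)

```text
clock: 8.65
position: [0.5703, -0.0559, 0.1237]
ee_rot: [0.778, 0.628, -0.005, 0.001]
ft_force: [0.1, 0.8, -0.2]
grip_width: 0.398
```

servo_tool(
  deltas=[
    [[0,0,-1.5],0,3.4],
    [[0,0,-2.5],0,3.4],
    [[0,0,-3],0,3.4],
    [[-3.5,0,-2],0,4.5],
    [[-3.5,0,-1],0,5.0],
    [[-3.5,0,0],0,5.0],
    [[-3.5,0,0],0,5.0],
    [[0,0,0],0,5],
  ],
)

```text
clock: 9.32
position: [0.5434, -0.1894, 0.2287]
ee_rot: [0.773, 0.634, -0.003, 0.0]
ft_force: [-0.4, -0.1, 0.7]
grip_width: 0.585
```

```bash
cat >> h.py <<'E'
def wk(tag):
    w=snap("wrist",tag);hsv=cv2.cvtColor(w['p'],cv2.COLOR_BGR2HSV);l=cv2.connectedComponentsWithStats((hsv[...,2]<60).astype(np.uint8))
    for i in range(1,l[0]):
        if 300<l[2][i][4]<8000: print(l[2][i],l[3][i].round(1),"z.14",onz(w,[l[3][i]],.14).round(4),"z.15",onz(w,[l[3][i]],.150).round(4))
E
python3 -c "
from h import *
kp();wk('m')
plan([((.5526,-.144,.2),77.6,5,.03)])
"
```

```text
scene drum [ 0.5537 -0.1433] n 311 [ 0.568  -0.0712  0.1428]
side drum [ 0.5538 -0.1438] n 321 [ 0.5698 -0.0758  0.1433]
[ 491  176   51  138 4199] [515.4 244.4] z.14 [[ 0.5684 -0.0609  0.14  ]] z.15 [[ 0.5645 -0.0656  0.15  ]]
[ 361  229   43   42 1297] [381.7 249.2] z.14 [[ 0.5556 -0.1437  0.14  ]] z.15 [[ 0.5523 -0.1448  0.15  ]]
[ 43 242  30  26 553] [ 57.7 254.4] z.14 [[ 0.5201 -0.3461  0.14  ]] z.15 [[ 0.5183 -0.3385  0.15  ]]
[ 608  351   32   53 1123] [626. 380.] z.14 [[0.6834 0.0113 0.14  ]] z.15 [[0.6746 0.0035 0.15  ]]
at [ 0.5455 -0.1814  0.2275] az 79.13 tilt [-0.0063 -0.0014 -1.    ] t 9.4667 F [ 0.34  0.87 -0.02]
2 [[[1.91,-0.01,1.38],0.013,5],[[1.91,-0.03,1.38],0.013,5]]
```

```bash
python3 -c "
from h import *
w=load('wrist','m');uw=(515.4,244.4)
R={}
for n in('scene','side'):
    f=load(n,'k');X=cloud(f);g=cv2.cvtColor(f['p'],cv2.COLOR_BGR2HSV)[...,2]<60
    m=g&(abs(X[...,0]-.57)<.07)&(abs(X[...,1]+.055)<.03)&(X[...,2]>.12)&(X[...,2]<.2);v,u=np.nonzero(m);R[n]=(f,(u.mean(),v.mean()));print(n,m.sum(),X[m].mean(0),X[m].max(0))
for n in R:
    print(n,tri(*R[n],w,uw))
print(tri(*R['scene'],*R['side']))
"
```

```text
scene 250 [ 0.5714797  -0.054581    0.14107678] [ 0.61442551 -0.04013429  0.15086539]
side 251 [ 0.57396201 -0.05733955  0.14177435] [ 0.61771954 -0.03960775  0.15164911]
scene (array([ 0.57071406, -0.0589536 ,  0.13557054]), np.float64(0.0011919009454725382))
side (array([ 0.57088171, -0.05996917,  0.13642056]), np.float64(0.0026393836206664695))
(array([ 0.57090416, -0.06242132,  0.1327343 ]), np.float64(0.0012941995945155653))
```

The kettle is back within about 1 mm and the bail measures about -1.35 (down). Now the knob.

servo_tool(
  deltas=[
    [[1.9,0,1.2],-0.12,5],
    [[1.8,0.2,1.2],-0.12,5],
    [[0,0,0],-0.12,5],
    [[0,0,0],0,5],
  ],
)

```text
clock: 9.8
position: [0.5542, -0.1366, 0.2015]
ee_rot: [0.636, 0.772, -0.002, -0.003]
ft_force: [-0.5, -0.5, 1.0]
grip_width: 0.585
```

```bash
python3 -c "
from h import *
wk('n')
plan([((.553,-.1445,.2),99.7,5,.03),((.553,-.1445,.136),99.7,5,.02)])
"
```

```text
[ 278  235   48   47 1650] [301.6 258.3] z.14 [[ 0.5557 -0.1441  0.14  ]] z.15 [[ 0.5524 -0.1443  0.15  ]]
at [ 0.5542 -0.1359  0.2012] az 100.64 tilt [-0.0072  0.0014 -1.    ] t 9.85 F [ 0.48  1.06 -0.79]
1 [[[-0.83,-0.28,0.12],0.016,5]]
4 [[[0.0,0.0,1.6],0.0,5]]
```

servo_tool(
  deltas=[
    [[-0.8,-0.2,0],0.016,5],
    [[0,0,1.6],0,5],
    [[0,0,1.6],0,5],
    [[0,0,1.5],0,5],
    [[0,0,1.1],0,5],
    [[0,0,0],0,5],
  ],
  force=25,
)

```text
clock: 10.35
position: [0.5551, -0.1455, 0.1429]
ee_rot: [0.654, 0.756, -0.001, -0.001]
ft_force: [-0.3, 1.4, -1.0]
grip_width: 0.587
```

```bash
python3 -c "
from h import *
plan([((.5535,-.1445,.136),99.7,5,.03)])
"
```

```text
at [ 0.5551 -0.1455  0.1429] az 98.25 tilt [-3.e-03  7.e-04 -1.e+00] t 10.35 F [-0.28  1.4  -0.97]
1 [[[0.13,-0.14,0.69],-0.025,5]]
```

servo_tool(
  deltas=[
    [[0.1,-0.1,0.7],-0.025,5],
    [[0,0,0],0,3.5],
    [[0,0,0],0,2.0],
    [[0,0,0],0,1.5],
    [[0,0,0],0,1.5],
    [[0,0,0],0,1.5],
  ],
)

```text
clock: 10.85
position: [0.5549, -0.1458, 0.1378]
ee_rot: [0.646, 0.763, -0.0, -0.0]
ft_force: [-0.2, -0.2, -0.2]
grip_width: 0.279
```

servo_tool(
  deltas=[
    [[0,0,0],0,3.5],
    [[0,0,0.2],0,3.5],
    [[0,0,0.2],0,3.5],
    [[0,0,0],0,2.0],
    [[0,0,0],0,1.5],
    [[0,0,0],0,1.5],
    [[0,0,0],0,1.5],
    [[0,0,0],0,1.5],
  ],
)

```text
clock: 11.52
position: [0.5556, -0.1458, 0.1347]
ee_rot: [0.646, 0.763, 0.001, 0.0]
ft_force: [0.1, 0.3, 0.7]
grip_width: 0.28
```

servo_tool(
  deltas=[
    [[0,0,-0.5],0,1.5],
    [[0,0,-1.0],0,1.5],
    [[0,0,-2.0],0,1.5],
    [[0,0,-2.5],0,1.5],
    [[0,0,-2.5],0,1.5],
    [[0,0,-2],0,1.5],
    [[0,0,-1],0,1.5],
    [[0,0,0],0,1.5],
  ],
)

```text
clock: 12.18
position: [0.5539, -0.1462, 0.2574]
ee_rot: [0.647, 0.763, -0.001, -0.0]
ft_force: [-0.4, 1.0, -2.0]
grip_width: 0.276
```

Run:
```python
from h import *
f=snap("side","l");g=snap("scene","l");w=snap("wrist","l")
for n,q in(("side",f),("scene",g)):
    X=cloud(q);hs=cv2.cvtColor(q["p"],cv2.COLOR_BGR2HSV);m=(abs(X[...,0]-.555)<.08)&(abs(X[...,1]+.145)<.08)&(X[...,2]>.16)&(X[...,2]<.25)&(hs[...,2]>110)
    P=X[m];A=np.c_[P[:,:2],np.ones(len(P))];print(n,len(P),P.min(0),P.max(0),np.linalg.lstsq(A,P[:,2],rcond=None)[0])
a=f['p'][150:290,240:420];b=g['p'][180:320,240:420]
cv2.imwrite('pics/c4.png',np.vstack([np.hstack([cv2.resize(a,None,fx=2.2,fy=2.2),cv2.resize(b,None,fx=2.2,fy=2.2)]),cv2.resize(w['p'],(792,594))[130:400]]))
r=np.radians(9.7);SX=np.array([np.cos(r),np.sin(r)]);S=np.array([.5,.2225])
def st(x,z): return np.r_[S+SX*x,z]
o=telemetry.get_obs();p=o["position"]
plan([(np.r_[p[:2],.27],99.7,1.5,.03),(st(-.005,.24),99.7,1.5,.03),(st(-.0077,.165),99.7,1.5,.015)])
```

```text
side 742 [ 0.48389182 -0.21857214  0.23893013] [ 0.62169266 -0.0765343   0.2499929 ] [-0.00259505  0.00237504  0.24839805]
scene 1197 [ 0.4852973  -0.21515575  0.2374516 ] [ 0.62149243 -0.07541825  0.24999444] [-0.00360609  0.00796078  0.24837736]
at [ 0.5527 -0.1457  0.2538] az 99.42 tilt [-6.e-03  2.e-04 -1.e+00] t 12.3333 F [ 0.74  0.32 -2.63]
1 [[[0.0,0.0,-1.62],-0.005,1.5]]
13 [[[2.86,0.04,0.23],0.0,1.5]]
6 [[[-0.0,-0.05,1.25],0.0,1.5]]
```

View pics/c4.png

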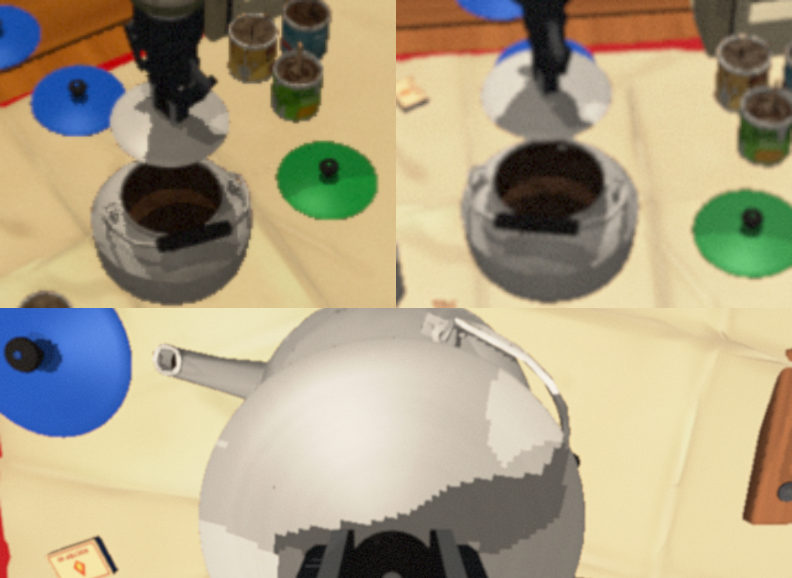

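The lid is lifted level in the jaws, centred on the tool, and the kettle is open with the bail down. On to the stand.

servo_tool(
  deltas=[
    [[2.0,0,-0.4],0,1.5],
    [[2.8,0,0],0,1.5],
    [[2.9,0,0.1],0,1.5],
    [[2.9,0,0.1],0,1.5],
    [[2.9,0,0.1],0,1.5],
    [[2.9,0,0.1],0,1.5],
    [[2.9,0,0.1],0,1.5],
    [[2.9,0,0.1],0,1.5],
    [[2.9,0,0.1],0,1.5],
    [[2.9,0,0.1],0,1.5],
    [[2.5,0,0.1],0,1.5],
    [[1.5,0,0],0,1.5],
  ],
)

```text
clock: 13.33
position: [0.4892, 0.1779, 0.228]
ee_rot: [0.65, 0.76, -0.015, -0.01]
ft_force: [0.0, 1.3, -1.4]
grip_width: 0.281
```

```bash
cat >> h.py <<'E'
r_=np.radians(9.7);SX=np.array([np.cos(r_),np.sin(r_)]);SS=np.array([.5,.2225])
def st(x,z): return np.r_[SS+SX*x,z]
def sl():
    p=telemetry.get_obs()["position"];d=p[:2]-SS;print("stand x,y,z",(d@SX).round(4),(d@[-SX[1],SX[0]]).round(4),p[2].round(4))
E
python3 -c "
from h import *
sl();plan([(st(-.0075,.22),99.7,1.5,.02),(st(-.0075,.162),99.7,1.5,.015)])"
```

```text
stand x,y,z -0.0182 -0.0421 0.228
at [0.4892 0.1779 0.228 ] az 98.89 tilt [-0.0348 -0.0103 -0.9993] t 13.3333 F [ 0.03  1.27 -1.42]
3 [[[1.41,0.34,0.27],-0.005,1.5],[[1.41,0.34,0.27],-0.005,1.5],[[1.4,0.35,0.27],-0.005,1.5]]
4 [[[0.0,0.0,1.45],0.0,1.5]]
```

servo_tool(
  deltas=[
    [[1.4,0.3,0.2],-0.005,1.5],
    [[1.4,0.3,0.2],-0.005,1.5],
    [[1.2,0.3,0.2],0,1.5],
    [[0,0,0],0,1.5],
  ],
)

```text
clock: 13.67
position: [0.4886, 0.2246, 0.2159]
ee_rot: [0.644, 0.765, -0.019, -0.012]
ft_force: [-1.1, 0.3, -1.8]
grip_width: 0.283
```

```bash
python3 -c "
from h import *
sl();plan([(st(-.0075,.22),99.7,1.5,.02),(st(-.0075,.162),99.7,1.5,.015)])
P={}
for n in('scene','side'):
    f=snap(n,'p');X=cloud(f);v=cv2.cvtColor(f['p'],cv2.COLOR_BGR2HSV)
    m=(abs(X[...,0]-.5)<.1)&(abs(X[...,1]-.22)<.1)&(X[...,2]>.16)&(X[...,2]<.225)&(v[...,2]>90)&(v[...,1]<60)
    Q=X[m];d=Q[:,:2]-SS;x=d@SX;y=d@[-SX[1],SX[0]];print(n,len(Q),x.min(),x.max(),y.min(),y.max(),Q[:,2].min(),Q[:,2].max())
"
```

```text
stand x,y,z -0.0109 0.004 0.2159
at [0.4886 0.2246 0.2159] az 99.81 tilt [-0.0417 -0.0134 -0.999 ] t 13.6667 F [-1.11  0.25 -1.82]
1 [[[-0.4,0.34,-0.41],0.002,1.5]]
4 [[[0.0,0.0,1.45],0.0,1.5]]
scene 2530 -0.07933891141226344 0.056491752364182315 -0.06321842865052046 0.07389679064751449 0.19509894967430874 0.22313232946196854
side 1370 -0.06852345941776523 0.05576777360246393 -0.06617890978171437 0.06701004395239865 0.19558668557375639 0.21863123418631414
```

servo_tool(
  deltas=[
    [[-0.4,0.4,1.2],0,1.5],
    [[0,0.1,1.2],0,1.5],
    [[0,0.1,1.2],0,1.5],
    [[0,0.1,1.0],0,1.5],
    [[0,0,0],0,1.5],
  ],
)

```text
clock: 14.18
position: [0.4975, 0.2119, 0.1659]
ee_rot: [0.648, 0.761, -0.019, -0.01]
ft_force: [-1.5, -0.5, -1.6]
grip_width: 0.284
```

```bash
python3 -c "
from h import *
sl();plan([(st(-.0075,.162),99.7,1.5,.02)])"
```

```text
stand x,y,z -0.0042 -0.01 0.1659
at [0.4975 0.2119 0.1659] az 99.18 tilt [-0.0395 -0.0151 -0.9991] t 14.1833 F [-1.49 -0.49 -1.56]
1 [[[1.0,-0.34,0.39],-0.009,1.5]]
```

servo_tool(
  deltas=[
    [[0.9,-0.3,0.2],-0.009,1.5],
    [[0,0,0],0,1.5],
    [[0,0,0],0,1.5],
  ],
)

```text
clock: 14.43
position: [0.4927, 0.2196, 0.163]
ee_rot: [0.645, 0.764, -0.019, -0.01]
ft_force: [-0.2, -0.7, -0.3]
grip_width: 0.282
```

```bash
python3 -c "
from h import *
sl();plan([(st(-.0075,.162),99.7,1.5,.02)])"
```

```text
stand x,y,z -0.0077 -0.0017 0.163
at [0.4927 0.2196 0.163 ] az 99.61 tilt [-0.0406 -0.016  -0.999 ] t 14.4333 F [-0.2  -0.68 -0.28]
1 [[[0.17,0.02,0.1],-0.002,1.5]]
```

servo_tool(
  deltas=[
    [[0.1,0,0.6],0,1.5],
    [[0,0,0.4],0,1.5],
    [[0,0,0.2],0,1.5],
    [[0,0,0],0,1.5],
  ],
)

```text
clock: 14.77
position: [0.4924, 0.2215, 0.1512]
ee_rot: [0.645, 0.764, -0.018, -0.01]
ft_force: [-0.8, -0.1, -1.3]
grip_width: 0.281
```

```bash
python3 -c "
from h import *
sl();print(telemetry.get_obs()['ft_force'])"
```

```text
stand x,y,z -0.0077 0.0003 0.1512
[-0.78278756 -0.143063   -1.30304016]
```

servo_tool(
  deltas=[
    [[0,0,0.4],0,1.5],
    [[0,-0.1,0.4],0,1.5],
    [[0,-0.1,0.4],0,1.5],
  ],
)

```text
clock: 15.02
position: [0.4887, 0.2209, 0.1391]
ee_rot: [0.645, 0.764, -0.019, -0.011]
ft_force: [-5.1, -1.1, 1.8]
grip_width: 0.282
```

```bash
python3 -c "
from h import *
sl();print(telemetry.get_obs()['ft_force'])"
```

```text
stand x,y,z -0.0114 0.0003 0.1391
[-5.08672736 -1.12079115  1.79591815]
```

servo_tool(
  deltas=[
    [[0,-0.1,0.4],0,1.5],
    [[0,-0.1,0.4],0,1.5],
    [[0,0,0.4],0,1.5],
  ],
)

```text
clock: 15.27
position: [0.4848, 0.2202, 0.1259]
ee_rot: [0.645, 0.764, -0.02, -0.012]
ft_force: [-5.1, -1.8, 1.1]
grip_width: 0.279
```

```bash
python3 -c "
from h import *
sl();print(telemetry.get_obs()['ft_force'])
ims=[]
for n,(x,y) in(('scene',(346,395)),('side',(405,340))):
    f=snap(n,'q');ims.append(cv2.resize(f['p'][y-65:y+65,x-70:x+70],None,fx=2.8,fy=2.8))
cv2.imwrite('pics/c5.png',np.hstack(ims))"
```

```text
stand x,y,z -0.0154 0.0003 0.1259
[-5.10742224 -1.8419651   1.05189047]
```

View pics/c5.png

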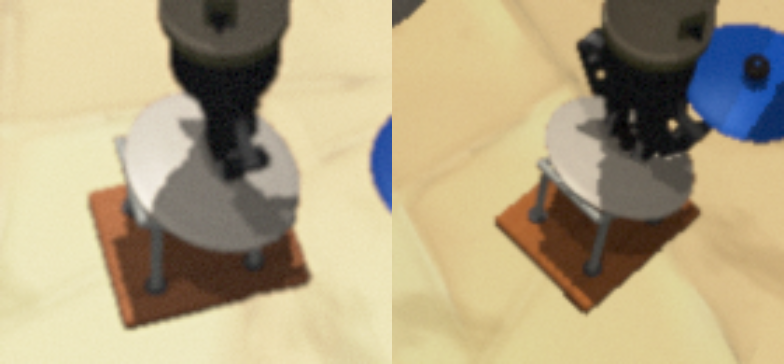

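```bash
cat >> h.py <<'E'
def tilt(tag,take=True,off=.008,c=.031,names=("scene","side")):
    from scipy.optimize import least_squares
    p=telemetry.get_obs()["position"]
    for n in names:
        f=snap(n,tag) if take else load(n,tag);X=cloud(f);v=cv2.cvtColor(f["p"],cv2.COLOR_BGR2HSV)
        d=X[...,:2]-SS;x=d@SX;y=d@np.array([-SX[1],SX[0]]);z=X[...,2]
        m=(abs(x)<.1)&(abs(y)<.085)&(z>.035)&(z<.2)&(v[...,2]>85)&(v[...,1]<45)
        l=cv2.connectedComponentsWithStats(m.astype(np.uint8),connectivity=4);i=1+np.argmax(l[2][1:,4]);m=l[1]==i
        Q=np.c_[x[m],y[m],z[m]];dp=p[:2]-SS;pv=np.array([dp@SX,dp@[-SX[1],SX[0]],p[2]+off])
        def res(q):
            t,b=q[:2];N=np.array([-np.sin(t)*np.cos(b),np.sin(b),np.cos(t)*np.cos(b)]);w=Q-(pv-c*N);h=w@N;r=np.linalg.norm(w-np.outer(h,N),axis=1)
            return h-(q[2]-q[3]*r*r/.0685**2)
        r=least_squares(res,[.2,0,.016,.013],loss="soft_l1",f_scale=.002)
        t=r.x[0];print(n,len(Q),"tilt deg",np.degrees(r.x[:2]).round(1),r.x[2:].round(4),"centre",(pv-c*np.array([-np.sin(t),0,np.cos(t)])).round(4),"rms",np.sqrt(np.mean(np.minimum(r.fun**2,1e-4))).round(4),"ext",Q.min(0).round(3),Q.max(0).round(3))
        k=np.argsort(Q[:,0]);print("  low pts",Q[k[:15]].mean(0).round(4)," high pts",Q[k[-15:]].mean(0).round(4))
E
python3 -c "
from h import *
tilt('q',False)"
```

```text
scene 2208 tilt deg [18.   1.2] [0.0192 0.0117] centre [-0.006   0.0002  0.1039] rms 0.0026 ext [-0.071 -0.065  0.041] [0.059 0.069 0.2  ]
  low pts [-0.0688  0.0003  0.0931]  high pts [0.0586 0.0093 0.125 ]
side 1017 tilt deg [17.8  1.8] [0.0204 0.0118] centre [-0.0061  0.0002  0.1039] rms 0.0031 ext [-0.039 -0.065  0.092] [0.06  0.064 0.177]
  low pts [-0.0324 -0.0512  0.1101]  high pts [0.0585 0.0115 0.1274]
```

Pivoting works: the lid is at about 18° tilt. I'll continue down.

servo_tool(
  deltas=[
    [[0,0,0.3],0,1.5],
    [[0,0,0.4],0,1.5],
    [[0,0.1,0.4],0,1.5],
    [[0,0,0.1],0,1.5],
  ],
)

```text
clock: 15.7
position: [0.4837, 0.2196, 0.1124]
ee_rot: [0.645, 0.764, -0.022, -0.013]
ft_force: [-2.3, -0.7, -0.7]
grip_width: 0.28
```

```bash
python3 -c "
from h import *
sl();print(telemetry.get_obs()['ft_force']);tilt('r')"
```

```text
stand x,y,z -0.0166 -0.0002 0.1124
[-2.33920369 -0.71263042 -0.65113661]
scene 1922 tilt deg [30.   1.1] [0.0187 0.0118] centre [-0.0011 -0.0002  0.0936] rms 0.0027 ext [-0.06  -0.069  0.067] [0.059 0.068 0.199]
  low pts [-0.0581  0.0038  0.071 ]  high pts [0.0586 0.0068 0.1252]
side 861 tilt deg [28.8  1.8] [0.0207 0.0114] centre [-0.0016 -0.0002  0.0933] rms 0.0034 ext [-0.032 -0.063  0.087] [0.061 0.066 0.159]
  low pts [-0.0249 -0.019   0.096 ]  high pts [0.0592 0.0061 0.128 ]
```

servo_tool(
  deltas=[
    [[0,0.2,0],0,1.5],
    [[0,0.1,0.2],0,1.5],
    [[0,0,0.2],0,1.5],
    [[0,0,0.1],0,1.5],
  ],
)

```text
clock: 16.13
position: [0.4874, 0.2201, 0.109]
ee_rot: [0.645, 0.764, -0.021, -0.012]
ft_force: [-7.9, -3.5, 13.9]
grip_width: 0.284
```

```bash
python3 -c "
from h import *
sl();print(telemetry.get_obs()['ft_force']);tilt('s')"
```

```text
stand x,y,z -0.0128 -0.0002 0.109
[-7.90031299 -3.4789379  13.94036483]
scene 1773 tilt deg [35.3  0.3] [0.0187 0.0112] centre [ 0.0051 -0.0002  0.0917] rms 0.0027 ext [-0.052 -0.066  0.036] [0.06  0.068 0.199]
  low pts [-0.0499  0.0138  0.064 ]  high pts [0.0586 0.0123 0.1265]
side 766 tilt deg [33.8  0.9] [0.0207 0.011 ] centre [ 0.0045 -0.0002  0.0912] rms 0.0037 ext [-0.027 -0.063  0.084] [0.06  0.066 0.145]
  low pts [-0.0185 -0.0128  0.0928]  high pts [0.0585 0.0078 0.1296]
```

Flat on the rails (35° tilt, about 16 N along the normal), roughly 5 mm uphill of the toes. I'll slide it down into them.

servo_tool(
  deltas=[
    [[0,-0.2,0.08],0,1.5],
    [[0,-0.15,0.08],0,1.5],
  ],
)

```text
clock: 16.4
position: [0.4853, 0.2199, 0.1085]
ee_rot: [0.645, 0.764, -0.019, -0.011]
ft_force: [-0.3, -0.3, -0.6]
grip_width: 0.279
```

```bash
cat >> h.py <<'E'
def fs():
    F=telemetry.get_obs()["ft_force"];s=np.r_[SX*np.cos(.611),np.sin(.611)];n=np.r_[-SX*np.sin(.611),np.cos(.611)];print("F upslope",(F@s).round(2),"normal",(F@n).round(2))
E
python3 -c "
from h import *
sl();fs()"
```

```text
stand x,y,z -0.0149 -0.0001 0.1085
F upslope -0.63 normal -0.33
```

servo_tool(
  deltas=[
    [[0,-0.15,0.12],0,1.5],
    [[0,-0.15,0.12],0,1.5],
  ],
)

```text
clock: 16.57
position: [0.4832, 0.2197, 0.1066]
ee_rot: [0.645, 0.764, -0.018, -0.011]
ft_force: [2.1, -0.5, 3.4]
grip_width: 0.283
```

```bash
python3 -c "
from h import *
sl();fs();tilt('t')"
```

```text
stand x,y,z -0.017 0.0 0.1066
F upslope 3.57 normal 1.6
scene 1829 tilt deg [34.9  0.4] [0.0189 0.0119] centre [0.0007 0.     0.0892] rms 0.003 ext [-0.055 -0.066  0.038] [0.059 0.067 0.2  ]
  low pts [-0.0537  0.0091  0.0628]  high pts [0.0587 0.012  0.1256]
side 766 tilt deg [33.9  0.9] [0.0207 0.0111] centre [0.0003 0.     0.0889] rms 0.0036 ext [-0.029 -0.062  0.085] [0.062 0.066 0.141]
  low pts [-0.0228 -0.0179  0.0901]  high pts [0.0591 0.0045 0.128 ]
```

servo_tool(
  deltas=[
    [[0,-0.1,0.1],0,1.5],
    [[0,-0.05,0.1],0,1.5],
    [[0,0,0],0,1.5],
  ],
)

```text
clock: 16.92
position: [0.4833, 0.2196, 0.1063]
ee_rot: [0.645, 0.764, -0.016, -0.01]
ft_force: [0.3, 0.4, 0.9]
grip_width: 0.278
```

```bash
python3 -c "
from h import *
sl();fs();tilt('u')
ims=[]
for n,(x,y) in(('scene',(346,395)),('side',(405,340))):
    f=load(n,'u');ims.append(cv2.resize(f['p'][y-65:y+65,x-70:x+70],None,fx=2.8,fy=2.8))
w=snap('wrist','u')['p']
cv2.imwrite('pics/c6.png',np.vstack([np.hstack(ims),cv2.resize(w,(784,588))[200:436]]))"
```

```text
stand x,y,z -0.017 -0.0 0.1063
F upslope 0.85 normal 0.51
scene 1830 tilt deg [35.2  0.2] [0.0188 0.0118] centre [ 0.0009 -0.      0.089 ] rms 0.003 ext [-0.056 -0.067  0.041] [0.06  0.068 0.199]
  low pts [-0.0538  0.008   0.0613]  high pts [0.0588 0.0058 0.1259]
side 780 tilt deg [33.5  1. ] [0.0209 0.0111] centre [ 0.0002 -0.      0.0885] rms 0.0035 ext [-0.034 -0.064  0.081] [0.06  0.064 0.14 ]
  low pts [-0.0235 -0.0067  0.0884]  high pts [0.059  0.0062 0.1277]
```

View pics/c6.png

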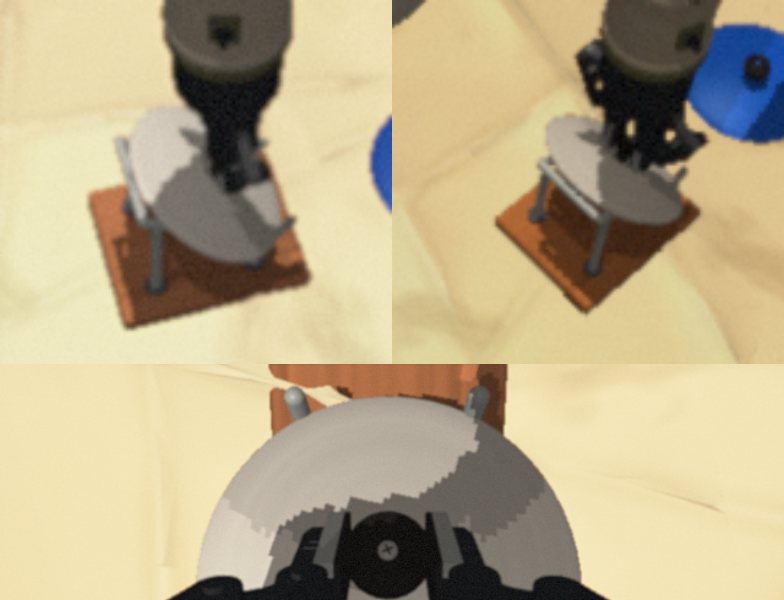

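Both toes (wrist crop (293,397) and (478,400)) stand against the lid's lower edge, and the crossbar and rails lie under it. One more gentle press to confirm before release.

servo_tool(
  deltas=[
    [[0,-0.15,0.2],0,1.5],
    [[0,-0.15,0.2],0,1.5],
  ],
)

```text
clock: 17.23
position: [0.4832, 0.2197, 0.1058]
ee_rot: [0.645, 0.764, -0.013, -0.008]
ft_force: [-0.7, -2.2, 21.3]
grip_width: 0.279
```

```bash
python3 -c "
from h import *
sl();fs();o=telemetry.get_obs();print(o['torque'])"
```

```text
stand x,y,z -0.017 0.0001 0.1058
F upslope 11.36 normal 18.08
[-0.68404885  0.29194066  0.06359568]
```

Seated: it pushes back 11 N upslope and 18 N normal. Release and retreat.

servo_tool(
  deltas=[
    [[0,0,0],0,1.5],
    [[0,0,0],0,1.5],
    [[0,0,0],0,2.8],
    [[0,0,0],0,3.8],
    [[0,0,0],0,4.8],
    [[0,0,0],0,4.8],
    [[0,0,0],0,4.8],
  ],
)

```text
clock: 17.82
position: [0.4815, 0.2194, 0.1043]
ee_rot: [0.645, 0.764, -0.015, -0.009]
ft_force: [-0.3, 0.5, -1.6]
grip_width: 0.561
```

servo_tool(
  deltas=[
    [[0,0,-0.8],0,4.8],
    [[0,0,-1.5],0,4.8],
    [[0,0,-2.5],0,4.8],
    [[0,0,-3.5],0,4.8],
    [[0,0,-4],0,4.8],
    [[0,-1,-4],0,4.8],
    [[0,-2,-3],0,4.8],
    [[0,0,0],0,4.8],
  ],
)

```text
clock: 18.48
position: [0.4557, 0.2149, 0.3075]
ee_rot: [0.646, 0.763, -0.018, -0.01]
ft_force: [0.2, -0.1, -0.2]
grip_width: 0.563
```

```bash
python3 -c "
from h import *
sl();fs();kp()
ims=[]
for n,(x,y) in(('scene',(320,320)),('side',(345,290))):
    f=snap(n,'v');ims.append(f['p'][y-125:y+125,x-98:x+98])
cv2.imwrite('pics/c7.png',cv2.resize(np.hstack(ims),None,fx=2,fy=2))
w=snap('wrist','v')
hs=cv2.cvtColor(w['p'],cv2.COLOR_BGR2HSV)
for n in('scene','side'):
    f=load(n,'v');X=cloud(f);g=cv2.cvtColor(f['p'],cv2.COLOR_BGR2HSV)[...,2]<50
    d=X[...,:2]-SS;x=d@SX;y=d@np.array([-SX[1],SX[0]])
    m=g&(abs(x+.02)<.03)&(abs(y)<.03)&(X[...,2]>.09)&(X[...,2]<.14);print(n,'knob',m.sum(),x[m].mean(),y[m].mean(),X[m][:,2].mean())
    f0=load(n,'0');X0=cloud(f0)
    for nm,c,zz in(('tinA',(.757,-.087),.05),('tinB',(.743,.082),.05),('wick',(.674,.007),.009)):
        r=[]
        for Y in(X0,X):
            mm=(abs(Y[...,0]-c[0])<.06)&(abs(Y[...,1]-c[1])<.08)&(Y[...,2]>zz)&(Y[...,2]<.12)&(Y[...,0]>(.7 if nm!='wick' else .6))&((Y[...,0]<.705)|(nm!='wick'));r.append(Y[mm].mean(0))
        print(nm,(r[1]-r[0]).round(4))
"
```

```text
stand x,y,z -0.0449 -0.0 0.3075
F upslope -0.01 normal -0.3
scene drum [ 0.5545 -0.1389] n 250 [ 0.5713 -0.0571  0.1414]
side drum [ 0.5582 -0.1391] n 241 [ 0.5721 -0.0632  0.141 ]
scene knob 63 -0.013562773497250661 0.004774880945354153 0.1233000571231608
tinA [-0.0001  0.0001 -0.0001]
tinB [0.0005 0.0005 0.0002]
wick [-0.0007 -0.0022  0.0012]
side knob 49 -0.01135234610282146 0.0024066584181436437 0.12477067530803022
tinA [-0.      0.     -0.0001]
tinB [ 0.0003  0.0003 -0.0002]
wick [ 0.0007  0.0013 -0.0001]
```

View pics/c7.png

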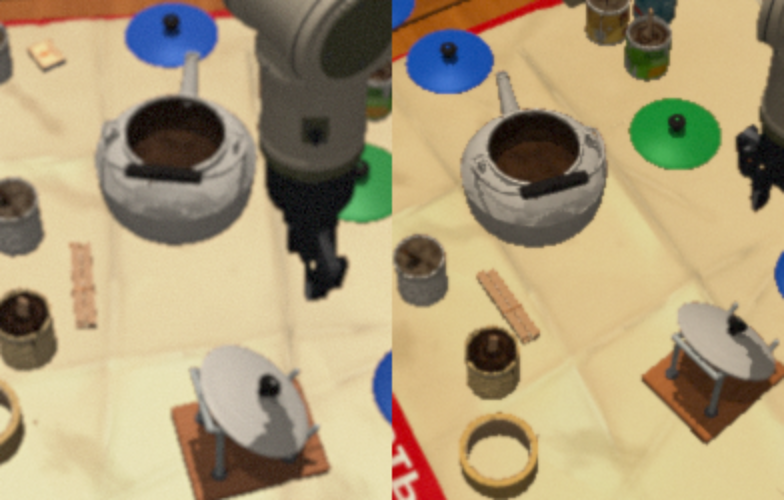

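The view shows the kettle open, the bail down, and the lid lying on the stand knob outward. The drum fit may be picking up the open mouth's interior, so I'll do a quick like-for-like check via the bail and spout.

```bash
python3 -c "
from h import *
for n in('scene','side'):
    a=[]
    for t in('0','v'):
        f=load(n,t);X=cloud(f)
        m=(abs(X[...,0]-.522)<.03)&(X[...,1]>-.31)&(X[...,1]<-.26)&(X[...,2]>.07)&(X[...,2]<.11)
        b=(X[...,2]>.03)&(X[...,2]<.085)&(np.hypot(X[...,0]-.553,X[...,1]+.143)<.13)&(np.hypot(X[...,0]-.553,X[...,1]+.143)>.085)&(X[...,1]>-.2)
        P=X[b];from scipy.optimize import least_squares
        r=least_squares(lambda q:np.hypot(P[:,0]-q[0],P[:,1]-q[1])-.0957,[.55,-.14],loss='soft_l1',f_scale=.003).x
        g=(cv2.cvtColor(f['p'],cv2.COLOR_BGR2HSV)[...,2]<60)&(abs(X[...,0]-.57)<.07)&(abs(X[...,1]+.055)<.03)&(X[...,2]>.12)&(X[...,2]<.2)
        print(n,t,'spout',m.sum(),X[m].mean(0).round(4),'drum',r.round(4),'bail',X[g].mean(0).round(4))
"
```

```text
scene 0 spout 89 [ 0.5225 -0.2818  0.0908] drum [ 0.5524 -0.1427] bail [nan nan nan]
scene v spout 126 [ 0.5239 -0.2768  0.0875] drum [ 0.5537 -0.143 ] bail [ 0.5719 -0.0561  0.1416]
side 0 spout 111 [ 0.5241 -0.2775  0.0883] drum [ 0.5529 -0.1431] bail [nan nan nan]
side v spout 110 [ 0.5245 -0.2782  0.0885] drum [ 0.5543 -0.1436] bail [ 0.5744 -0.0575  0.1425]<string>:12: RuntimeWarning: Mean of empty slice.
  ret = um.true_divide(
```

The kettle is within about 1.5 mm of its start. Handing in.

```bash
python3 -c "
from workcell import order
print(order.hand_in())"
```

```text
the job is handed in; nothing more can be done
None
```

The job is handed in at about 18.7 s of robot time. The bail is down on the side away from the spout, and the lid is on the stand, knob outward. I pivoted the lid to the rails' slope in the jaws and slid it down into the toes before letting go.

**One slip, mended:** my first press on the bail landed just outside the bar, peaked at about 41 N at the wrist, and slid the kettle about 8 mm toward the spout. That was the shut fingertips, not the gripper's body. I gripped the bail and drew the kettle back.

**Last checks:**
- **Bail:** triangulated from the pictures at about -1.35 rad before I lifted the lid. Its position was the same within about 1 mm at the end.
- **Kettle:** the drum fits within about 1.5 mm of its starting place. A cruder fit that took in the open mouth's inside read about 4 to 5 mm off, so I did not use it. The spout's mean in one view also differed by 5 mm, while the other view agreed within 1 mm.
- **Lid before release:** tilted 34 to 35°, with its centre within about 1.5 mm of the seat. It pushed back 11 N up the slope and 18 N square to it, and the wrist picture showed both toes at its lower edge.
- **Lid after release:** the picture shows it still lying there, but I did not refit its tilt.
- **Bystanders:** the tins moved less than 1 mm. The wick's readings changed by about 2 mm in opposite directions in the two views, which I take as noise.

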